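# Fit the centring cover and offer the brass template up to the vase

## Task

Get the glass vase ready for marking out: first set the white centring cover on its mouth so that it sits seated and level, and let go of it. Then swing the flap of the blue case up past upright so that it stays open, draw out the brass template (red grip) and hold it upright beside the vase, in the air at about half the vase's height, its curved edge facing the middle of the vase about 2 cm from the glass without touching. Finish while still holding the template there; leave the aluminium template in the case, and do not disturb the vase, the pen tray or the green tumbler.

Things in the scene. Friction and masses are not known exactly. Their poses are not given: they have to be found in the camera images.
- cover_knob (a point): Centre of the knob of the loose centring cover: a white plastic disc, 106 mm across and 6 mm thick, with an upright blue knob on top (24 mm across, 40 mm tall) and a locating boss below (72 mm across, 8 mm deep, chamfered). The point is on the axis, 20 mm above the disc's top face, 20 mm below the knob's top, 26 mm above the disc's underside and 34 mm above the boss's foot. z is up along the axis. The cover starts on the bench, standing on its boss; 0.16 kg.
- cover_under (a point): Point on the cover's axis at the level of the disc's underside, the face that rests on the vase's rim when seated. 26 mm below cover_knob.
- cover: The centring cover; origin on its axis at the foot of the boss.
- vase: Loose clear glass vase with three thin black guide rings, 140 mm tall, standing upright on the turntable. Outer radius 36 mm at the foot, 50 mm at most (45 mm up), 48 mm at the rim; wall 4 mm, mouth 88 mm across inside, so the cover's boss has 8 mm of play all round. Origin on its axis at the foot; z up. About 0.9 kg.
- vase_rim (a point): Centre of the vase's mouth, at the top of its rim (140 mm above the foot).
- turntable: Fixed grey marking turntable, 170 mm across and 60 mm high; it does not turn. Origin under its centre.
- case: Fixed blue steel case, 120 mm (its x) by 180 mm (its y) and 110 mm high, walls 5 mm, open at the top under the flap. Origin under its centre; its -x side faces roughly towards the robot. Inside, the two templates stand on edge in slots parallel to the case's x, one 38 mm to either side of the middle in y (either may be on either side), within 10 mm of the middle in x. The slot rails reach 37 mm above the case's underside.
- flap (a joint): Hinge angle of the case's flap: 0 closed (it may start slightly ajar), growing as the free edge rises, 1.57 upright, 1.9 at the stop, leaning back away from the robot. The hinge is stiff: the flap stays where it is left; about 3 N at the bar moves it.
- flap_bar (a point): Middle of the flap's handle: a steel round bar, 10 mm in diameter and 110 mm long, parallel to the hinge (the case's y). It is held in the plane of the flap, 45 mm in front of its free edge, by a rod at each end, so there is an open gap between bar and case. It can be pinched from above with a finger on either side and turns in the pads as the flap swings; it moves on an arc of radius 165 mm about the hinge line; closed, it is 3 mm above the level of flap_hinge.
- flap_hinge (a point): Middle of the hinge line, along the case's y at the far (+x) upper edge of the case, 60 mm from its middle and 110.5 mm above the bench. The flap is a 5 mm plate resting on the case's top.
- template_grip (a point): Centre of the red plastic grip on top of the brass template, to pinch from above across its thickness: 44 mm along the template's x, 14 mm thick in y, 22 mm high. In the case it is 91 mm above the bench, 19 mm below the case's top edge, under the flap. x points from the straight edge to the curved edge (at the start towards the hinge), y across the plate, z up.
- template_mid (a point): Centre of the brass plate, 48.5 mm below template_grip. The plate is 80 mm wide (x), 75 mm high (z), 6 mm thick (y); 0.26 kg.
- template_edge (a point): Middle of the curved (hollow) edge of the brass plate, 40 mm in +x from template_mid, on the line joining the edge's two tips. Its axes are the template's.
- template: The brass template; origin on its lower edge under the middle of the plate, 86 mm below template_grip.
- other_grip (a point): Centre of the black grip of the aluminium template that stays in the case; same size as the brass one.
- tumbler: Loose green glass tumbler, 72 mm across, 90 mm tall, beyond the work. Origin under its centre.
- pen_tray: Loose grey tray of marker pens, 170 mm by 65 mm by 22 mm, on the robot's left. Origin under its centre.
Not all that is in view belongs to the job. Of the things shaped like the cover, the white one is meant.

How it is judged:
On the way, in this order (a step that is already met when the one before it is completed fails the run):
1. the cover sits seated and level on the vase, let go (horizontal distance between cover_under and vase_rim below 0.01 m and z of cover_under in the frame of vase between 0.136 and 0.1435 m and angle between cover_under's own z axis and vertical below 0.06 rad and contact force between cover and the fingers below 0.05 N and linear speed of cover below 0.02 m/s), for 0.2 s.
2. the flap stands open past upright (value of joint flap above 1.58 rad), for 0.2 s.
3. the brass template is drawn clear of the case in the gripper (contact force between template and the fingers above 1 N and z of template_mid in the frame of case above 0.15 m), for 0.1 s.
At the end, for the whole second after the job is handed in: Cover on the vase, untouched: within 10 mm of centre, 4 mm of the rim, 0.06 rad of level. Flap above 1.4 rad. Brass template held still, upright within 0.2 rad, touching nothing else, middle 45-125 mm above vase foot; vase axis 45-95 mm ahead of the curved edge, within 30 mm of its plane (horizontal distance between cover_under and vase_rim below 0.01 m and z of cover_under in the frame of vase between 0.136 and 0.1435 m and angle between cover_under's own z axis and vertical below 0.06 rad and contact force between cover and the fingers below 0.05 N and value of joint flap above 1.4 rad and contact force between template and the fingers above 1 N and contact force between template and case below 0.05 N and contact force between template and turntable below 0.05 N and contact force between template and vase below 0.05 N and contact force between template and cover below 0.05 N and angle between template_mid's own z axis and vertical below 0.2 rad and linear speed of template below 0.03 m/s and x of vase in the frame of template_edge between 0.045 and 0.095 m and y of vase in the frame of template_edge between -0.03 and 0.03 m and z of template_mid in the frame of vase between 0.045 and 0.125 m); the arm keeps its last pose, push and grip.
It fails at once if the vase is shoved (30 mm) or tipped (distance of vase from where it was at the start of the episode above 0.03 m or angle between vase's own z axis and vertical above 0.2 rad).
It fails at once if the aluminium template is moved (25 mm) (distance of other_grip from where it was at the start of the episode above 0.025 m).
It fails at once if the tumbler or the pen tray is moved (30 mm) (distance of any of tumbler, pen_tray from where it was at the start of the episode above 0.03 m).
It also fails if it takes over 72 s, if anything falls off the work surface, if the arm or the gripper's body presses on something with over 40 N, if the wrist force passes 120 N, or if a joint passes its speed limit or range.

## Robot

A 6-joint arm with a two-finger parallel gripper is mounted at the origin on the work surface. World frame = base frame: x ahead of the robot, y to its left, z up, the work surface at z = 0. Lengths are in m, angles in rad, forces in N, time in s.
With the tool pointing down it reaches from about 0.25 to 0.725 m from the base axis. Payload 9.7 kg.
Tool frame: the origin (TCP) lies on the centre line of the jaws, within the pads' length; the fingertips stand 25 mm ahead of it and the grasp point (between the pads) lies 6 mm ahead of it (tcp_to_tips is the distance from the TCP to the fingertips, in m); z points along the fingers, y is the line along which they close (so a half turn about z gives the same grasp; the last joint's range is limited). The gripper opens to 85 mm and grips with 20 to 120 N. Pads are 22 mm wide; open, the fingers measure 114 mm over their backs; the gripper's body (76 mm by 85 mm) begins 54 mm behind the grasp point. The pads swing forward as they close: fully open they stand 13 mm farther back than shut.
Start: joints at [1.275, 0.087, 0.176, 1.66, 0, 1.571], TCP at [0.16, 0.526, 0.256] pointing down, gripper open.
Joint ranges: [-3.13, 3.13], [-0.85, 1.81], [-1.15, 1.24], [-2.2, 2.28], [-1.44, 1.52], [-3.14, 3.14]. Speed limits (rad/s): [2.22, 2.22, 2.57, 3.14, 3.14, 3.14].

## Interface

Orientations are given as a unit quaternion [x, y, z, w].
In Python, from cell import * gives the robot as it stands.
- The arm moves only by the tool arm_command, never from a script. Its argument "steps" is a list of rows, each an object with "jaw": the finger opening in m, from 0 to 0.0854; "delta_pos": the shift along the tool's x, y, z in m, a list of three; "rotation": the turn, a rotation vector about the tool's x, y, z in degrees, a list of three. A call has 1 to 12 rows; each row shifts and turns the commanded pose from where the row before left it, along the tool's axes as they then stand; what a row does not reach is not made up. A row lasts 1/12 s, in which the tool goes at most 41.7 mm and 7.16 degrees, less where a joint would pass 70% of its speed; a pose out of reach is approached as far as the arm can. A call with a gripper value outside its range is refused whole. The fingers move at their own pace and stop on an object; the grip force is fixed at half the most. Time passes only in rows, so rows that do not move let the fingers close. It gives the time, the measured TCP pose, the force, the opening and the grip force at its end, in the units of the state.
- get_obs(): the state, without advancing time (a new reading comes with each control period).
- snapshot(name): name is "scene" or "top" or "wrist"; returns a dict with "img" (384x512x3 uint8, blue, green, red), "mtx" (3x3 intrinsics, pixels), "dist_coeffs" ([k1, k2, p1, p2, k3] as OpenCV has them; the pictures are not rectified), "R" (3x3) and "t" (3): a world point X has camera coordinates R X + t; the wrist camera has in their place "tool_from_camera" (4x4, takes a point from camera to tool coordinates, whose origin is the TCP and whose axes are the flange's). Camera axes: x right, y down, z forward; pixel columns grow to the right and rows downward; lengths in m; the calibration is good to about 2 mm. A picture is of the moment at which its call begins: read the wrist's pose just before it. There is no depth.
- close_job(): hands the job in; it is judged then, once.
The state is a dict: "clock": time; "qpos": joint angles; "dq": joint speeds; "joint_efforts": joint torques, N m; "position": TCP position; "eef_rot": TCP orientation; "contact_force": force on the tool from outside, world axes, zero at the start; "torque": the same for the moment, N m; "gripper_width": finger opening in m; "gripper_force": force on a finger pad.
Only numpy, scipy, OpenCV 4.12 (cv2) and the standard library are available. Lean on these libraries where they do the work, as an engineer would, in place of code of your own. Each camera call takes 0.05 s, during which the arm holds its last target. There are 200 camera calls.

## Working session

There is one attempt and no reset: what is moved stays moved. The work goes in short steps, Python scripts to look and compute and a tool call to move; the robot and the scene stay as the last step left them, time stands still between calls to the robot, and variables do not carry over. Pictures are saved under pics/ and viewed, at most 10 in all, crops included, and the job is handed in when it is done.

Besides the shell and the picture viewer there is one more tool, called as name(argument=value, ...) on one line, values as JSON. arm_command: Moves the arm, as the interface text tells. Its arguments: {"type":"object","properties":{"steps":{"type":"array","items":{"type":"object","properties":{"jaw":{"type":"number"},"delta_pos":{"type":"array","items":{"type":"number"}},"rotation":{"type":"array","items":{"type":"number"}}}}}},"required":["steps"]}

```bash
ls; mkdir -p pics
python3 - <<'E'
from cell import *
import cv2
o=get_obs(); print({k:o[k] for k in ("clock","position","eef_rot","gripper_width","contact_force")})
for n in("scene","top"):
    s=snapshot(n); cv2.imwrite(f"pics/{n}0.png",s["img"]); print(n,s["R"],s["t"],s["mtx"],s["dist_coeffs"])
s=snapshot("wrist");print(s["tool_from_camera"])
a=cv2.imread("pics/scene0.png");b=cv2.imread("pics/top0.png")
cv2.imwrite("pics/s1.png",cv2.resize(a,(800,600),interpolation=cv2.INTER_CUBIC))
cv2.imwrite("pics/t1.png",cv2.resize(b,(800,600),interpolation=cv2.INTER_CUBIC))
E
```

```text
pics
{'clock': 0.0, 'position': array([0.16027202, 0.52593751, 0.25558093]), 'eef_rot': array([ 1.47353717e-01,  9.89083640e-01, -6.52569700e-04, -9.91633937e-05]), 'gripper_width': 0.08528553709031261, 'contact_force': array([0.12899469, 0.05746041, 1.02013252])}
scene [[ 0.21574397  0.97641837  0.00785573]
 [ 0.73796872 -0.15777859 -0.65613115]
 [-0.63941904  0.14735363 -0.75460599]] [-0.10969306 -0.30229952  1.31029787] [[360.12592043   0.         260.13405858]
 [  0.         360.12592043 193.78432907]
 [  0.           0.           1.        ]] [-0.0550868  0.         0.         0.         0.       ]
top [[ 0.00230046 -0.99974551  0.02244165]
 [-0.98680829 -0.00590235 -0.16178553]
 [ 0.16187681 -0.02177343 -0.98657073]] [-0.01648434  0.57341025  1.13513883] [[350.04229508   0.         254.67157804]
 [  0.         350.04229508 188.2028727 ]
 [  0.           0.           1.        ]] [-0.03070018  0.          0.          0.          0.        ]
[[-8.11167198e-04 -9.61378214e-01 -2.75229489e-01  7.13102189e-02]
 [ 9.99999633e-01 -8.55247365e-04  4.01457123e-05 -7.98405700e-04]
 [-2.73984508e-04 -2.75229355e-01  9.61378555e-01 -1.18283613e-01]
 [ 0.00000000e+00  0.00000000e+00  0.00000000e+00  1.00000000e+00]]
```

View pics/s1.png

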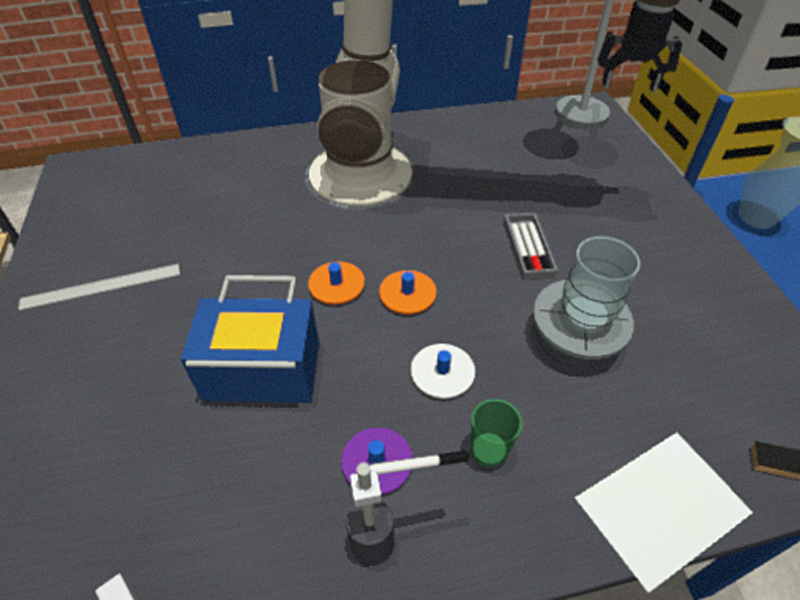

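View pics/t1.png

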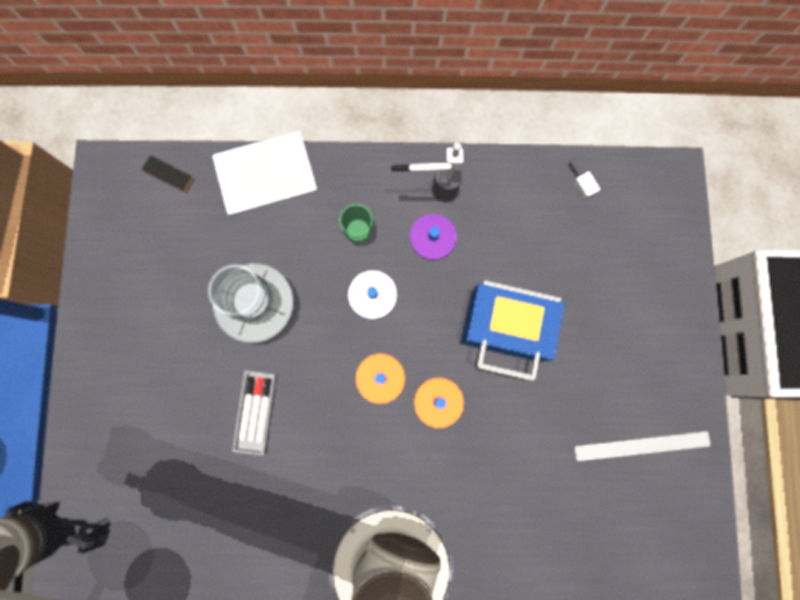

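White cover: top (372,293), scene (443,370). The other discs, orange at top (380,378) and (438,402) and purple at (433,236), are decoys. The vase is at top (240,292), the case at (515,325), the tray at (255,412) and the tumbler at (357,222). Next I'll take enlarged crops.

Run:
```python
import cv2,numpy as np
a=cv2.imread("pics/scene0.png");b=cv2.imread("pics/top0.png")
def c(im,x,y,w,z): # crop w x .75w at center
    h=int(w*.75);p=im[y-h//2:y-h//2+h,x-w//2:x-w//2+w]
    p=cv2.resize(p,(400,300),interpolation=cv2.INTER_CUBIC)
    print(z,"origin",x-w//2,y-h//2,"scale",400/w)
    return p
o=np.vstack([np.hstack([c(b,160,190,80,"top vase"),c(a,374,190,80,"scene vase")]),np.hstack([c(b,329,208,80,"top case"),c(a,284,234,80,"scene cover")])])
cv2.imwrite("pics/c1.png",o)
```

```text
top vase origin 120 160 scale 5.0
scene vase origin 334 160 scale 5.0
top case origin 289 178 scale 5.0
scene cover origin 244 204 scale 5.0
```

View pics/c1.png

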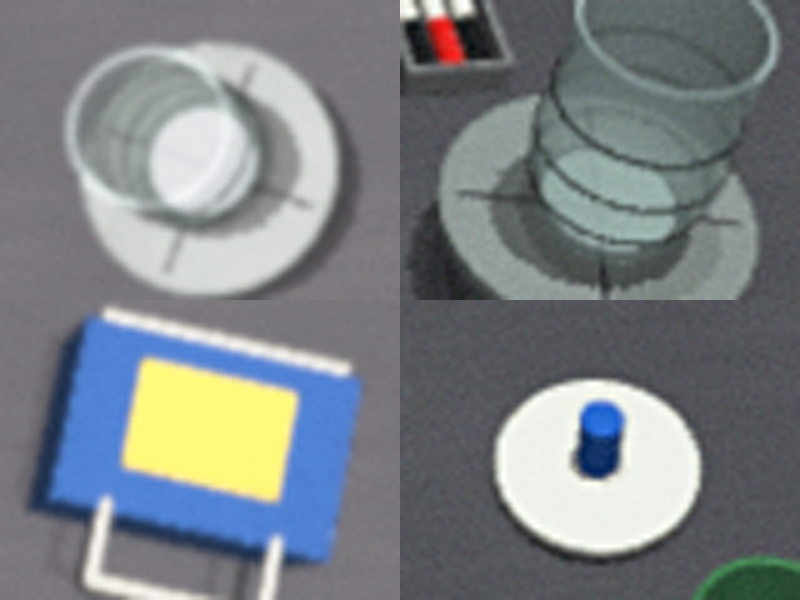

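```bash
cat > h.py <<'E'
from cell import *
import cv2,numpy as np
from scipy.spatial.transform import Rotation as Rn
def cam(n):
    s=snapshot(n)
    if n=="wrist":
        o=get_obs(); T=np.eye(4);T[:3,:3]=Rn.from_quat(o["eef_rot"]).as_matrix();T[:3,3]=o["position"]
        W=np.linalg.inv(T@s["tool_from_camera"]); s["R"]=W[:3,:3];s["t"]=W[:3,3]
    return s
def onz(s,uv,z):
    p=cv2.undistortPoints(np.array([[uv]],float),s["mtx"],s["dist_coeffs"])[0,0]
    d=s["R"].T@np.array([p[0],p[1],1]);c=-s["R"].T@s["t"]
    return (c+d*(z-c[2])/d[2]).round(4)
def proj(s,X):
    return cv2.projectPoints(np.array(X,float).reshape(-1,3),cv2.Rodrigues(s["R"])[0],s["t"],s["mtx"],s["dist_coeffs"])[0][:,0].round(1)
def st():
    o=get_obs();print(round(o["clock"],2),o["position"].round(4),Rn.from_quat(o["eef_rot"]).as_matrix().round(3).tolist(),o["gripper_width"],o["contact_force"].round(1))
E
python3 - <<'E'
from h import *
t=cam("top");s=cam("scene");st()
P=lambda n,c,u,z:print(n,onz(c,u,z))
k=1.5625
P("knobtop T",t,(372/k,293/k),.054);P("knobtop S",s,(284.4,227),.054);P("disc S",s,(283.7,236.7),.014);P("disc T",t,(372/k,295/k),.014)
P("rim T",t,(150,185.8),.2);P("rim S",s,(607/k,260/k),.2);P("foot T",t,(120+202/5,160+157/5),.064)
P("tt T",t,(120+212/5,160+168/5),.06)
for u in((92,18),(360,78),(328,260),(48,205)):P("flap",t,(289+u[0]/5,178+u[1]/5),.113)
for u in((481,368),(536,377)):P("bar T",t,(u[0]/k,u[1]/k),.114)
for u in((222,277),(294,278)):P("bar S",s,(u[0]/k,u[1]/k),.114)
for u in((105,12),(350,70)):P("hinge",t,(289+u[0]/5,178+u[1]/5),.11)
P("tumbler",t,(357/k,235/k),0.003);P("tray",t,(255/k,412/k),.02)
E
```

```text
0.25 [0.1603 0.526  0.256 ] [[-0.957, 0.292, -0.0], [0.292, 0.957, -0.001], [0.0, -0.001, -1.0]] 0.08540511165854855 [ 1.2  0.6 -0.1]
knobtop T [0.5743 0.0417 0.054 ]
knobtop S [0.5807 0.0461 0.054 ]
disc S [0.5829 0.0461 0.014 ]
disc T [0.5764 0.0427 0.014 ]
rim T [0.5536 0.2955 0.2   ]
rim S [0.5633 0.2962 0.2   ]
foot T [0.5581 0.2983 0.064 ]
tt T [0.5513 0.2923 0.06  ]
flap [ 0.5851 -0.1818  0.113 ]
flap [ 0.5471 -0.3539  0.113 ]
flap [ 0.4309 -0.3282  0.113 ]
flap [ 0.4651 -0.1513  0.113 ]
bar T [ 0.4135 -0.1793  0.114 ]
bar T [ 0.3957 -0.2898  0.114 ]
bar S [ 0.3909 -0.2896  0.114 ]
bar S [ 0.4185 -0.1721  0.114 ]
hinge [ 0.5896 -0.1909  0.11  ]
hinge [ 0.5527 -0.3487  0.11  ]
tumbler [0.7166 0.0786 0.003 ]
tray [0.3214 0.2893 0.02  ]
```

arm_command(steps=[{"delta_pos": [-0.027,-0.017,0.001]},{"delta_pos": [-0.027,-0.017,0.001]},{"delta_pos": [-0.027,-0.017,0.001]},{"delta_pos": [-0.027,-0.017,0.001]},{"delta_pos": [-0.027,-0.017,0.001]},{"delta_pos": [-0.027,-0.017,0.001]},{"delta_pos": [-0.027,-0.017,0.001]},{"delta_pos": [-0.027,-0.017,0.001]},{"delta_pos": [-0.027,-0.017,0.001]},{"delta_pos": [-0.027,-0.017,0.001]},{"delta_pos": [-0.027,-0.017,0.001]},{"delta_pos": [-0.027,-0.017,0.001]}])

```text
invalid input
```

arm_command(steps=[{"delta_pos": [-0.027,-0.017,0.005]},{"delta_pos": [-0.027,-0.017,0.005]},{"delta_pos": [-0.027,-0.017,0.005]},{"delta_pos": [-0.027,-0.017,0.005]},{"delta_pos": [-0.027,-0.017,0.005]},{"delta_pos": [-0.027,-0.017,0.005]},{"delta_pos": [-0.027,-0.017,0.005]},{"delta_pos": [-0.027,-0.016,0.005]},{"rotation": [0,0,-2.25]},{"rotation": [0,0,-2.25]},{"delta_pos": [0,0,0]},{"delta_pos": [0,0,0]}])

```text
invalid input
```

Run:
```python
from h import *
st();print(get_obs()["qpos"].round(2))
s=cam("wrist");cv2.imwrite("pics/w1.png",cv2.resize(s["img"],(800,600)))
im=s["img"].astype(int)
w=((im.min(2)>140)&(im.max(2)-im.min(2)<40)).astype(np.uint8)
b=((im[:,:,0]>90)&(im[:,:,0]-im[:,:,2]>60)).astype(np.uint8)
for nm,m in(("white",w),("blue",b)):
    n,l,S,C=cv2.connectedComponentsWithStats(m)
    for i in range(1,n):
        if S[i,4]>300: print(nm,S[i],C[i].round(1))
```

```text
0.25 [0.1603 0.526  0.256 ] [[-0.957, 0.292, -0.0], [0.292, 0.957, -0.001], [0.0, -0.001, -1.0]] 0.08540511165854855 [ 1.2  0.6 -0.1]
[1.27 0.09 0.18 1.66 0.   1.57]
white [336  79  80  29 315] [376.5  93.1]
white [200  82 111  37 341] [259.5  99.7]
white [244  93  96  38 678] [289.  112.4]
white [260  94 173  57 699] [347.7 121.4]
white [380 156  68  27 539] [423.2 168.1]
white [ 201  236  147   42 2081] [279.1 254. ]
white [  0 257 103  33 719] [ 49.9 273.9]
white [276 268  73  27 513] [317.5 280.8]
white [ 34 270  72  34 602] [ 70.1 285.8]
blue [  449     0    63   303 13565] [487.4 129.9]
blue [ 431   21   34  186 1564] [446.6 112.1]
```

View pics/w1.png

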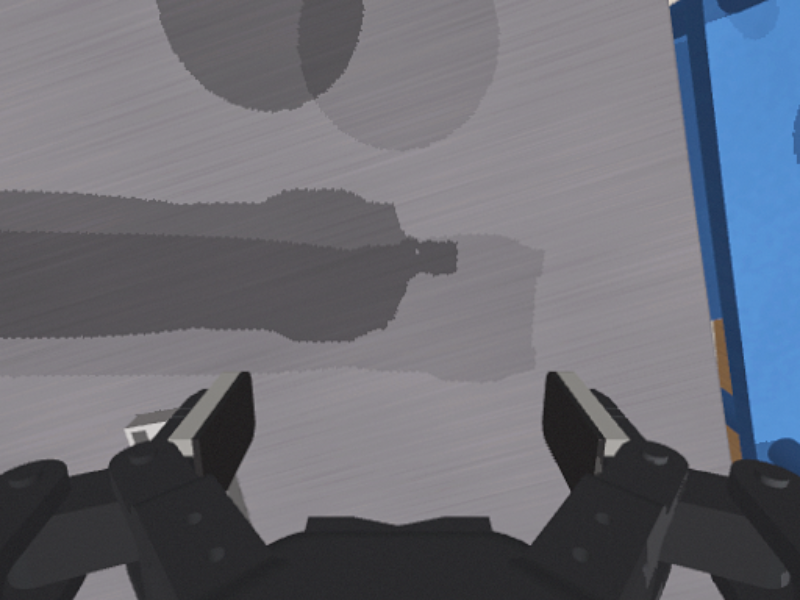

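The moves were refused as invalid, so the arm hasn't moved. The picture only shows the bench and the fingertips. I'll give all three keys in each row.

arm_command(steps=[{"jaw": 0.085,"delta_pos": [-0.027,-0.017,0.001],"rotation": [0,0,0]},{"jaw": 0.085,"delta_pos": [-0.027,-0.017,0.001],"rotation": [0,0,0]},{"jaw": 0.085,"delta_pos": [-0.027,-0.017,0.001],"rotation": [0,0,0]},{"jaw": 0.085,"delta_pos": [-0.027,-0.017,0.001],"rotation": [0,0,0]},{"jaw": 0.085,"delta_pos": [-0.027,-0.017,0.001],"rotation": [0,0,0]},{"jaw": 0.085,"delta_pos": [-0.027,-0.017,0.001],"rotation": [0,0,0]},{"jaw": 0.085,"delta_pos": [-0.027,-0.017,0.001],"rotation": [0,0,0]},{"jaw": 0.085,"delta_pos": [-0.027,-0.017,0.001],"rotation": [0,0,0]},{"jaw": 0.085,"delta_pos": [-0.027,-0.017,0.001],"rotation": [0,0,0]},{"jaw": 0.085,"delta_pos": [-0.027,-0.017,0.001],"rotation": [0,0,0]},{"jaw": 0.085,"delta_pos": [-0.027,-0.017,0.001],"rotation": [0,0,0]},{"jaw": 0.085,"delta_pos": [-0.027,-0.017,0.001],"rotation": [0,0,0]}])

```text
clock: 1.3
position: [0.4115, 0.2351, 0.2444]
eef_rot: [0.147, 0.989, 0.0, 0.0]
contact_force: [0.7, 0.9, -0.0]
gripper_width: 0.0848
gripper_force: 0.0
```

arm_command(steps=[{"jaw": 0.085,"delta_pos": [-0.027,-0.017,0.006],"rotation": [0,0,0]},{"jaw": 0.085,"delta_pos": [-0.027,-0.017,0.006],"rotation": [0,0,0]},{"jaw": 0.085,"delta_pos": [-0.027,-0.017,0.006],"rotation": [0,0,0]},{"jaw": 0.085,"delta_pos": [-0.027,-0.017,0.006],"rotation": [0,0,0]},{"jaw": 0.085,"delta_pos": [-0.027,-0.017,0.006],"rotation": [0,0,0]},{"jaw": 0.085,"delta_pos": [-0.027,-0.017,0.006],"rotation": [0,0,0]},{"jaw": 0.085,"delta_pos": [-0.027,-0.017,0.006],"rotation": [0,0,0]},{"jaw": 0.085,"delta_pos": [-0.026,-0.015,0.006],"rotation": [0,0,0]},{"jaw": 0.085,"delta_pos": [0,0,0],"rotation": [0,0,-2.25]},{"jaw": 0.085,"delta_pos": [0,0,0],"rotation": [0,0,-2.25]},{"jaw": 0.085,"delta_pos": [0,0,0],"rotation": [0,0,0]}])

```text
clock: 2.22
position: [0.5775, 0.045, 0.1957]
eef_rot: [0.108, 0.994, -0.0, -0.0]
contact_force: [0.4, 0.2, -0.0]
gripper_width: 0.0852
gripper_force: 0.0
```

```bash
cat > w.py <<'E'
from h import *
import sys
st();print(get_obs()["qpos"].round(2))
s=cam("wrist");cv2.imwrite(sys.argv[1],cv2.resize(s["img"],(800,600)))
im=s["img"].astype(int)
w=((im.min(2)>140)&(im.max(2)-im.min(2)<40)).astype(np.uint8)
b=((im[:,:,0]>90)&(im[:,:,0]-im[:,:,2]>60)).astype(np.uint8)
for nm,m in(("white",w),("blue",b)):
    n,l,S,C=cv2.connectedComponentsWithStats(m)
    for i in range(1,n):
        if S[i,4]>600: print(nm,S[i],C[i].round(1))
E
python3 w.py pics/w2.png
```

```text
2.22 [0.5775 0.045  0.1957] [[-0.977, 0.215, -0.001], [0.215, 0.977, -0.0], [0.001, -0.0, -1.0]] 0.08521336302086292 [ 0.4  0.2 -0. ]
[0.08 0.14 0.12 1.55 0.   0.29]
white [ 457    0   55  188 7169] [488.9  99.1]
white [ 202  120  107  105 8075] [254.8 171.6]
white [424 360  39  24 658] [440.9 373.7]
blue [242 165  26  33 702] [254.7 181.4]
```

View pics/w2.png

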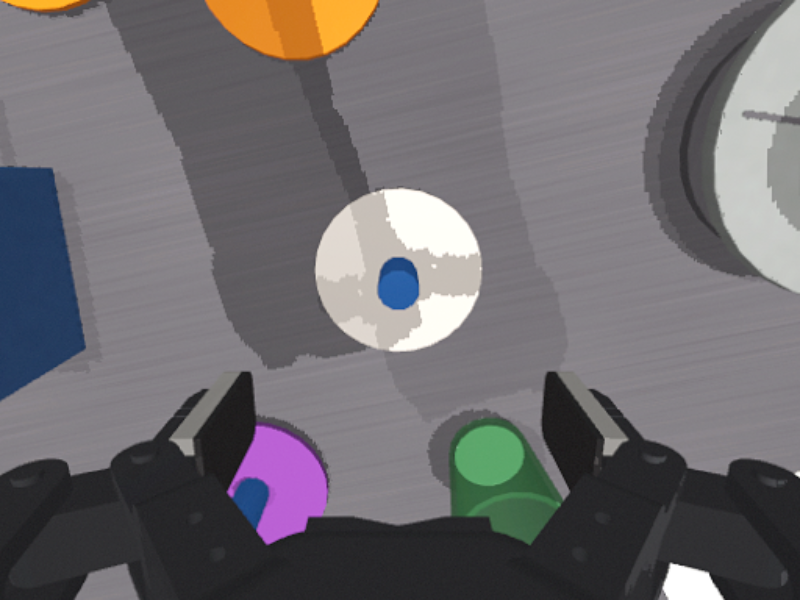

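The crop confirms the white disc at view pixel (398,270), with its knob top at (398,290). The tumbler at (490,470) is clear.

Run:
```python
from h import *
s=cam("wrist")
print(onz(s,(255,172.2),.014),onz(s,(254.8,185.6),.054))
o=get_obs();print(o["position"])
```

```text
[0.5768 0.0455 0.014 ] [0.5792 0.0447 0.054 ]
[0.57735731 0.04570626 0.19623674]
```

arm_command(steps=[{"jaw": 0.085,"delta_pos": [0,0,0.02],"rotation": [0,0,0]},{"jaw": 0.085,"delta_pos": [0,0,0.025],"rotation": [0,0,0]},{"jaw": 0.085,"delta_pos": [0,0,0.025],"rotation": [0,0,0]},{"jaw": 0.085,"delta_pos": [0,0,0.025],"rotation": [0,0,0]},{"jaw": 0.085,"delta_pos": [0,0,0.02],"rotation": [0,0,0]},{"jaw": 0.085,"delta_pos": [0,0,0.018],"rotation": [0,0,0]},{"jaw": 0.085,"delta_pos": [0,0,0.01],"rotation": [0,0,0]},{"jaw": 0.04,"delta_pos": [0,0,0],"rotation": [0,0,0]},{"jaw": 0.015,"delta_pos": [0,0,0],"rotation": [0,0,0]},{"jaw": 0.015,"delta_pos": [0,0,0],"rotation": [0,0,0]},{"jaw": 0.015,"delta_pos": [0,0,0],"rotation": [0,0,0]},{"jaw": 0.015,"delta_pos": [0,0,0],"rotation": [0,0,0]}])

```text
clock: 3.32
position: [0.578, 0.0457, 0.0545]
eef_rot: [0.108, 0.994, 0.0, 0.001]
contact_force: [-0.6, -5.4, 4.7]
gripper_width: 0.0249
gripper_force: 3.1
```

arm_command(steps=[{"jaw": 0.015,"delta_pos": [0,0,0],"rotation": [0,0,0]},{"jaw": 0.015,"delta_pos": [0,0,0],"rotation": [0,0,0]},{"jaw": 0.015,"delta_pos": [0,0,0],"rotation": [0,0,0]},{"jaw": 0.015,"delta_pos": [0,0,0],"rotation": [0,0,0]}])

```text
clock: 3.65
position: [0.5781, 0.0457, 0.0547]
eef_rot: [0.108, 0.994, 0.0, 0.001]
contact_force: [-0.1, 0.2, 5.8]
gripper_width: 0.022
gripper_force: 58.9
```

arm_command(steps=[{"jaw": 0.015,"delta_pos": [0,0,-0.01],"rotation": [0,0,0]},{"jaw": 0.015,"delta_pos": [0,0,-0.02],"rotation": [0,0,0]},{"jaw": 0.015,"delta_pos": [0,0,-0.03],"rotation": [0,0,0]},{"jaw": 0.015,"delta_pos": [0,0,-0.035],"rotation": [0,0,0]},{"jaw": 0.015,"delta_pos": [0,0,-0.035],"rotation": [0,0,0]},{"jaw": 0.015,"delta_pos": [0,0,-0.035],"rotation": [0,0,0]},{"jaw": 0.015,"delta_pos": [0,0,-0.035],"rotation": [0,0,0]},{"jaw": 0.015,"delta_pos": [0.01,0.02,-0.03],"rotation": [0,0,0]},{"jaw": 0.015,"delta_pos": [0.01,0.025,-0.01],"rotation": [0,0,0]},{"jaw": 0.015,"delta_pos": [0.01,0.025,0],"rotation": [0,0,0]},{"jaw": 0.015,"delta_pos": [0.008,0.02,0],"rotation": [0,0,0]},{"jaw": 0.015,"delta_pos": [0.005,0.015,0],"rotation": [0,0,0]}])

```text
clock: 4.65
position: [0.5574, 0.1591, 0.2942]
eef_rot: [0.108, 0.994, 0.0, 0.0]
contact_force: [-0.6, -0.4, -1.2]
gripper_width: 0.0221
gripper_force: 58.9
```

arm_command(steps=[{"jaw": 0.015,"delta_pos": [0,0,0],"rotation": [0,0,0]},{"jaw": 0.015,"delta_pos": [0,0,0],"rotation": [0,0,0]},{"jaw": 0.015,"delta_pos": [0,0,0],"rotation": [0,0,0]}])

```text
clock: 4.9
position: [0.558, 0.157, 0.2935]
eef_rot: [0.108, 0.994, -0.0, 0.0]
contact_force: [0.4, -0.2, -1.9]
gripper_width: 0.0219
gripper_force: 59.0
```

Run:
```python
from h import *
st()
s=cam("wrist");cv2.imwrite("pics/w3.png",cv2.resize(s["img"],(800,600)))
# predicted rim for comparison
a=np.linspace(0,6.283,9)[:-1]
print(proj(s,np.c_[.559+.048*np.cos(a),.297+.048*np.sin(a),.2+0*a]).tolist())
```

```text
4.9 [0.558  0.157  0.2935] [[-0.976, 0.216, -0.0], [0.216, 0.976, -0.0], [-0.0, -0.0, -1.0]] 0.021933529503131967 [ 0.4 -0.2 -1.9]
[[459.4, 224.2], [508.7, 196.5], [531.0, 144.9], [509.1, 98.3], [453.4, 88.6], [401.3, 122.4], [385.2, 175.4], [409.9, 215.8]]
```

View pics/w3.png

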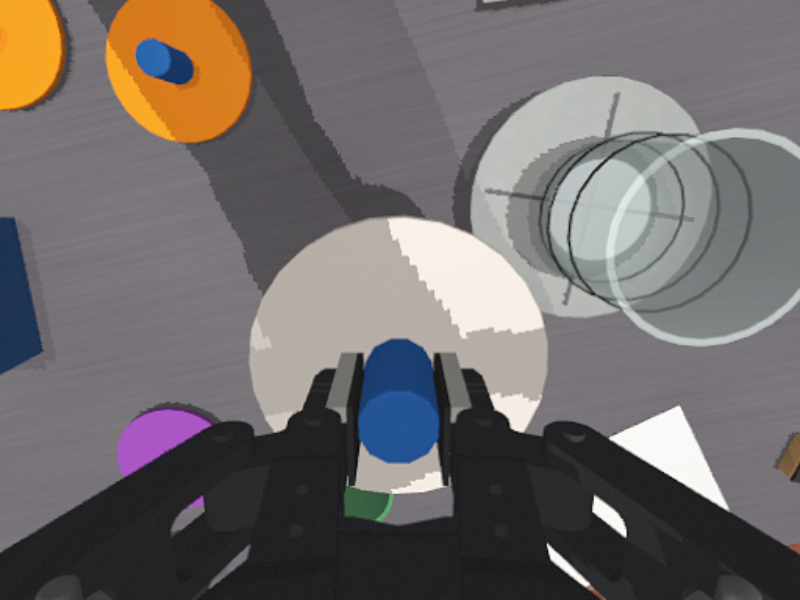

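Run:
```python
from h import *
from scipy.optimize import least_squares
s=cam("wrist");a=np.linspace(0,6.283,721)
def ex(c,r,z):
    p=proj(s,np.c_[c[0]+r*np.cos(a),c[1]+r*np.sin(a),z+0*a]);
    return np.array([p[:,0].min(),p[:,0].max(),p[:,1].min(),p[:,1].max()])*1.5625
f=least_squares(lambda c:(ex(c,.048,.2)-[606,0,128,347])[[0,2,3]],[.559,.297],diff_step=1e-3);print("vase",f.x,f.fun)
f=least_squares(lambda c:(ex(c[:2],.053,c[2])-[249,547.5,216,494]),[.558,.157,.253],diff_step=1e-3);print("cover",f.x,f.fun,get_obs()["position"])
```

```text
vase [0.5568121  0.29918263] [-0.0625  -0.03125  0.03125]
cover [0.5596217  0.15563917 0.25248326] [-0.5625   0.46875  0.71875 -0.71875] [0.55811184 0.15658966 0.29346561]
```

arm_command(steps=[{"jaw": 0.015,"delta_pos": [0.004,0.0145,0],"rotation": [0,0,0]},{"jaw": 0.015,"delta_pos": [0.006,0.025,0],"rotation": [0,0,0]},{"jaw": 0.015,"delta_pos": [0.006,0.025,0],"rotation": [0,0,0]},{"jaw": 0.015,"delta_pos": [0.006,0.025,0],"rotation": [0,0,0]},{"jaw": 0.015,"delta_pos": [0.006,0.025,0],"rotation": [0,0,0]},{"jaw": 0.015,"delta_pos": [0.004,0.015,0],"rotation": [0,0,0]},{"jaw": 0.015,"delta_pos": [0.002,0.01,0],"rotation": [0,0,0]},{"jaw": 0.015,"delta_pos": [0,0,0],"rotation": [0,0,0]},{"jaw": 0.015,"delta_pos": [0,0,0],"rotation": [0,0,0]},{"jaw": 0.015,"delta_pos": [0,0,0.01],"rotation": [0,0,0]},{"jaw": 0.015,"delta_pos": [0,0,0.01],"rotation": [0,0,0]},{"jaw": 0.015,"delta_pos": [0,0,0.01],"rotation": [0,0,0]}])

```text
clock: 6.0
position: [0.5553, 0.2995, 0.2634]
eef_rot: [0.109, 0.994, 0.0, 0.0]
contact_force: [0.4, -0.9, -1.0]
gripper_width: 0.0219
gripper_force: 59.1
```

arm_command(steps=[{"jaw": 0.015,"delta_pos": [0,0,0.003],"rotation": [0,0,0]},{"jaw": 0.015,"delta_pos": [0,0,0.003],"rotation": [0,0,0]},{"jaw": 0.015,"delta_pos": [0,0,0.003],"rotation": [0,0,0]},{"jaw": 0.015,"delta_pos": [0,0,0.003],"rotation": [0,0,0]},{"jaw": 0.015,"delta_pos": [0,0,0.001],"rotation": [0,0,0]},{"jaw": 0.015,"delta_pos": [0,0,0],"rotation": [0,0,0]}])

```text
clock: 6.5
position: [0.5549, 0.3009, 0.2503]
eef_rot: [0.108, 0.994, -0.0, -0.0]
contact_force: [-0.1, 0.3, -1.3]
gripper_width: 0.0222
gripper_force: 59.1
```

arm_command(steps=[{"jaw": 0.015,"delta_pos": [0,0,0.0015],"rotation": [0,0,0]},{"jaw": 0.015,"delta_pos": [0,0,0.001],"rotation": [0,0,0]},{"jaw": 0.015,"delta_pos": [0,0,0],"rotation": [0,0,0]}])

```text
clock: 6.75
position: [0.5549, 0.3011, 0.2476]
eef_rot: [0.108, 0.994, -0.0, -0.0]
contact_force: [-0.2, -0.1, -2.3]
gripper_width: 0.0218
gripper_force: 59.1
```

arm_command(steps=[{"jaw": 0.015,"delta_pos": [0,0,0.001],"rotation": [0,0,0]},{"jaw": 0.015,"delta_pos": [0,0,0],"rotation": [0,0,0]},{"jaw": 0.015,"delta_pos": [0,0,0],"rotation": [0,0,0]}])

```text
clock: 7.0
position: [0.5549, 0.3011, 0.2469]
eef_rot: [0.108, 0.994, 0.0, 0.0]
contact_force: [0.0, -0.1, 0.0]
gripper_width: 0.022
gripper_force: 59.0
```

Contact is made at z 0.247, which is the seated height. Releasing the cover now.

arm_command(steps=[{"jaw": 0.03,"delta_pos": [0,0,0],"rotation": [0,0,0]},{"jaw": 0.06,"delta_pos": [0,0,0],"rotation": [0,0,0]},{"jaw": 0.06,"delta_pos": [0,0,0],"rotation": [0,0,0]},{"jaw": 0.06,"delta_pos": [0,0,0],"rotation": [0,0,0]},{"jaw": 0.06,"delta_pos": [0,0,0],"rotation": [0,0,0]},{"jaw": 0.06,"delta_pos": [0,0,-0.01],"rotation": [0,0,0]},{"jaw": 0.06,"delta_pos": [0,0,-0.02],"rotation": [0,0,0]},{"jaw": 0.06,"delta_pos": [0,0,-0.025],"rotation": [0,0,0]},{"jaw": 0.06,"delta_pos": [0,0,-0.03],"rotation": [0,0,0]},{"jaw": 0.06,"delta_pos": [0,0,-0.03],"rotation": [0,0,0]},{"jaw": 0.06,"delta_pos": [0,0,0],"rotation": [0,0,0]}])

```text
clock: 7.92
position: [0.5551, 0.3011, 0.3684]
eef_rot: [0.108, 0.994, 0.002, 0.004]
contact_force: [-0.8, -0.1, 0.3]
gripper_width: 0.0599
gripper_force: 0.0
```

Run:
```python
from h import *
st();w=cam("wrist")["img"];t=cam("scene")["img"][95:245,320:470]
cv2.imwrite("pics/p1.png",np.hstack([cv2.resize(w[:,:],(400,300)),cv2.resize(t,(300,300))]))
s=cam("wrist");im=s["img"].astype(int)
m=((im.min(2)>140)&(im.max(2)-im.min(2)<40)).astype(np.uint8)
n,l,S,C=cv2.connectedComponentsWithStats(m)
print([(S[i],C[i].round()) for i in range(1,n) if S[i,4]>1500])
```

```text
7.92 [0.5551 0.3011 0.3684] [[-0.976, 0.216, 0.008], [0.216, 0.976, 0.004], [-0.006, 0.006, -1.0]] 0.05985235721626281 [-0.8 -0.1  0.3]
[(array([  197,    86,   116,   148, 12014], dtype=int32), array([257., 160.])), (array([ 220,  260,  112,   81, 5165], dtype=int32), array([283., 306.]))]
```

View pics/p1.png

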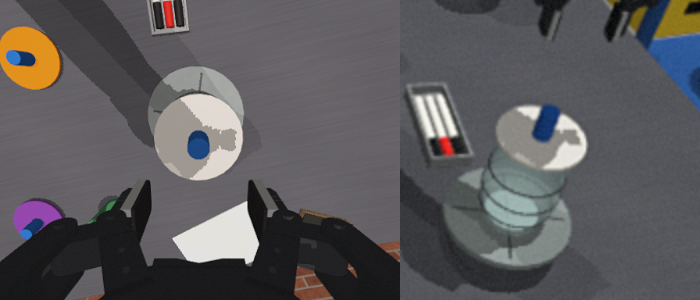

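The scene shows the cover seated and level on the vase. The blue knob is upright and the vase is undisturbed. Next is the case.

arm_command(steps=[{"jaw": 0.04,"delta_pos": [0.001,-0.02,0],"rotation": [0,0,0]},{"jaw": 0.04,"delta_pos": [0.001,-0.03,0.004],"rotation": [0,0,0]},{"jaw": 0.04,"delta_pos": [0.001,-0.03,0.004],"rotation": [0,0,0]},{"jaw": 0.04,"delta_pos": [0.001,-0.03,0.004],"rotation": [0,0,0]},{"jaw": 0.04,"delta_pos": [0.002,-0.03,0.004],"rotation": [0,0,0]},{"jaw": 0.04,"delta_pos": [0.002,-0.03,0.004],"rotation": [0,0,0]},{"jaw": 0.04,"delta_pos": [0.002,-0.03,0.004],"rotation": [0,0,0]},{"jaw": 0.04,"delta_pos": [0.002,-0.03,0.004],"rotation": [0,0,0]},{"jaw": 0.04,"delta_pos": [0.002,-0.03,0.004],"rotation": [0,0,0]},{"jaw": 0.04,"delta_pos": [0.002,-0.03,0.004],"rotation": [0,0,0]},{"jaw": 0.04,"delta_pos": [0.002,-0.03,0.004],"rotation": [0,0,0]},{"jaw": 0.04,"delta_pos": [0.002,-0.03,0.004],"rotation": [0,0,0]}])

```text
clock: 9.07
position: [0.4587, -0.0376, 0.316]
eef_rot: [0.108, 0.994, -0.0, -0.001]
contact_force: [1.0, -0.6, 0.3]
gripper_width: 0.0401
gripper_force: 0.0
```

arm_command(steps=[{"jaw": 0.04,"delta_pos": [0.002,-0.03,0.004],"rotation": [0,0,0]},{"jaw": 0.04,"delta_pos": [0.002,-0.03,0.004],"rotation": [0,0,0]},{"jaw": 0.04,"delta_pos": [0.002,-0.03,0.004],"rotation": [0,0,0]},{"jaw": 0.04,"delta_pos": [0.002,-0.03,0.004],"rotation": [0,0,0]},{"jaw": 0.04,"delta_pos": [0.002,-0.03,0.004],"rotation": [0,0,0]},{"jaw": 0.04,"delta_pos": [0.001,-0.03,0.004],"rotation": [0,0,0]},{"jaw": 0.04,"delta_pos": [0,-0.02,0.004],"rotation": [0,0,0]},{"jaw": 0.04,"delta_pos": [0,0,0],"rotation": [0,0,0]},{"jaw": 0.04,"delta_pos": [0,0,0],"rotation": [0,0,0]}])

```text
clock: 9.82
position: [0.4052, -0.2298, 0.2881]
eef_rot: [0.11, 0.994, 0.001, -0.001]
contact_force: [-0.0, -0.4, -0.1]
gripper_width: 0.0403
gripper_force: 0.0
```

Run:
```python
from h import *
st();s=cam("wrist");cv2.imwrite("pics/w4.png",cv2.resize(s["img"],(800,600)))
```

```text
9.82 [ 0.4052 -0.2298  0.2881] [[-0.976, 0.218, -0.002], [0.218, 0.976, 0.002], [0.003, 0.001, -1.0]] 0.040290753665183324 [-0.  -0.4 -0.1]
```

View pics/w4.png

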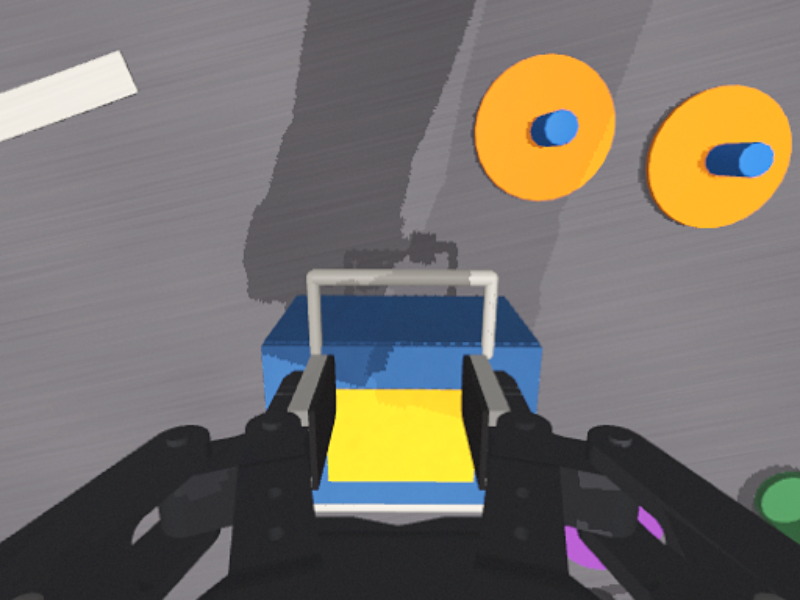

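The view shows the bar from (308,276) to (497,276) and the flap's front edge from (262,346) to (541,346), square to the tool.

Run:
```python
from h import *
s=cam("wrist");k=1.5625
for z in(.1135,.125,.135):
    a=onz(s,(307/k,277/k),z);b=onz(s,(498/k,277/k),z);print(z,a,b,(a+b)/2,np.linalg.norm(a-b))
for z in (.11,.1155):
    a=onz(s,(262/k,346/k),z);b=onz(s,(541/k,346/k),z);print(a,b,(a+b)/2,np.linalg.norm(a-b))
a=onz(s,(314/k,510/k),.1155);b=onz(s,(485/k,509/k),.1155);print(a,b)
```

```text
0.1135 [ 0.3962 -0.2851  0.1135] [ 0.422  -0.169   0.1135] [ 0.4091  -0.22705  0.1135 ] 0.11893212349907825
0.125 [ 0.3939 -0.2823  0.125 ] [ 0.4186 -0.1708  0.125 ] [ 0.40625 -0.22655  0.125  ] 0.11420306475747487
0.135 [ 0.3918 -0.2799  0.135 ] [ 0.4157 -0.1723  0.135 ] [ 0.40375 -0.2261   0.135  ] 0.11022236615133969
[ 0.4355 -0.327   0.11  ] [ 0.4751 -0.1486  0.11  ] [ 0.4553 -0.2378  0.11  ] 0.18274222281673166
[ 0.4337 -0.3249  0.1155] [ 0.4726 -0.1498  0.1155] [ 0.45315 -0.23735  0.1155 ] 0.179368949375303
[ 0.5617 -0.3249  0.1155] [ 0.5873 -0.2061  0.1155]
```

arm_command(steps=[{"jaw": 0.034,"delta_pos": [0,0,0],"rotation": [0,0,7]},{"jaw": 0.034,"delta_pos": [0,0,0],"rotation": [0,0,7]},{"jaw": 0.034,"delta_pos": [0,0,0],"rotation": [0,0,7]},{"jaw": 0.034,"delta_pos": [0,0,0],"rotation": [0,0,7]},{"jaw": 0.034,"delta_pos": [0,0,0],"rotation": [0,0,7]},{"jaw": 0.034,"delta_pos": [0,0,0],"rotation": [0,0,7]},{"jaw": 0.034,"delta_pos": [0,0,0],"rotation": [0,0,7]},{"jaw": 0.034,"delta_pos": [0,0,0],"rotation": [0,0,7]},{"jaw": 0.034,"delta_pos": [0,0,0],"rotation": [0,0,7]},{"jaw": 0.034,"delta_pos": [0,0,0],"rotation": [0,0,7]},{"jaw": 0.034,"delta_pos": [0,0,0],"rotation": [0,0,7]},{"jaw": 0.034,"delta_pos": [0,0,0],"rotation": [0,0,7]}])

```text
clock: 10.92
position: [0.4064, -0.2282, 0.2897]
eef_rot: [0.747, 0.665, 0.0, -0.0]
contact_force: [-0.7, 0.3, -0.1]
gripper_width: 0.0343
gripper_force: 0.0
```

arm_command(steps=[{"jaw": 0.034,"delta_pos": [0,0,0],"rotation": [0,0,6]},{"jaw": 0.034,"delta_pos": [0.003,0.0035,0],"rotation": [0,0,0]},{"jaw": 0.034,"delta_pos": [0,0,0.02],"rotation": [0,0,0]},{"jaw": 0.034,"delta_pos": [0,0,0.025],"rotation": [0,0,0]},{"jaw": 0.034,"delta_pos": [0,0,0.025],"rotation": [0,0,0]},{"jaw": 0.034,"delta_pos": [0,0,0.02],"rotation": [0,0,0]},{"jaw": 0.034,"delta_pos": [0,0,0],"rotation": [0,0,0]}])

```text
clock: 11.5
position: [0.4092, -0.2256, 0.1958]
eef_rot: [0.778, 0.628, -0.001, -0.003]
contact_force: [0.4, 0.9, -0.6]
gripper_width: 0.0336
gripper_force: 0.0
```

Run:
```python
from h import *
st();print(get_obs()["qpos"].round(2));s=cam("wrist");t=cam("top")["img"][165:260,275:385]
cv2.imwrite("pics/w5.png",np.hstack([cv2.resize(s["img"],(480,360)),cv2.resize(t,(317,360)[0:1]+(360,) )]) if 0 else np.hstack([cv2.resize(s["img"],(440,330)),cv2.resize(t,(360,330))]))
```

```text
11.5 [ 0.4092 -0.2256  0.1958] [[0.211, 0.978, -0.005], [0.978, -0.211, 0.003], [0.002, -0.005, -1.0]] 0.033616539856358256 [ 0.4  0.9 -0.6]
[-0.5  -0.12 -0.14  1.55  0.    1.28]
```

View pics/w5.png

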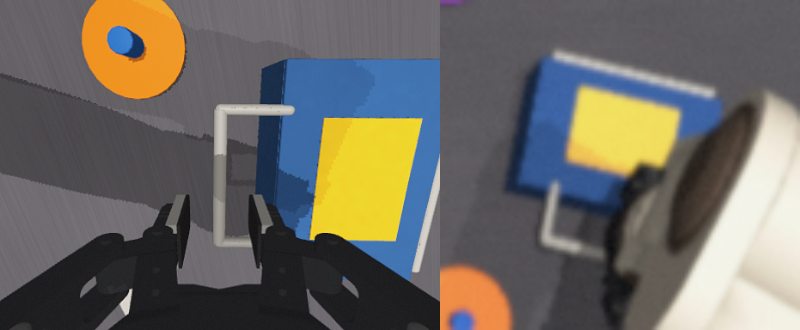

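The bar is at x=220, between the fingers at about 185 and 262. I'll descend and pinch.

arm_command(steps=[{"jaw": 0.034,"delta_pos": [0,0,0.02],"rotation": [0,0,0]},{"jaw": 0.034,"delta_pos": [0,0,0.02],"rotation": [0,0,0]},{"jaw": 0.034,"delta_pos": [0,0,0.018],"rotation": [0,0,0]},{"jaw": 0.034,"delta_pos": [0,0,0.01],"rotation": [0,0,0]},{"jaw": 0.034,"delta_pos": [0,0,0],"rotation": [0,0,0]},{"jaw": 0.003,"delta_pos": [0,0,0],"rotation": [0,0,0]},{"jaw": 0.003,"delta_pos": [0,0,0],"rotation": [0,0,0]},{"jaw": 0.003,"delta_pos": [0,0,0],"rotation": [0,0,0]},{"jaw": 0.003,"delta_pos": [0,0,0],"rotation": [0,0,0]},{"jaw": 0.003,"delta_pos": [0,0,0],"rotation": [0,0,0]}])

```text
clock: 12.43
position: [0.4091, -0.2271, 0.1328]
eef_rot: [0.78, 0.626, -0.001, -0.001]
contact_force: [-9.0, 1.8, 0.4]
gripper_width: 0.0071
gripper_force: 58.6
```

arm_command(steps=[{"jaw": 0.003,"delta_pos": [0,0.0005,-0.0132],"rotation": [0,0,0]},{"jaw": 0.003,"delta_pos": [0,0.0028,-0.0196],"rotation": [0,0,0]},{"jaw": 0.003,"delta_pos": [0,0.0041,-0.016],"rotation": [0,0,0]},{"jaw": 0.003,"delta_pos": [0,0.0056,-0.0155],"rotation": [0,0,0]},{"jaw": 0.003,"delta_pos": [0,0.0072,-0.0149],"rotation": [0,0,0]},{"jaw": 0.003,"delta_pos": [0,0.0086,-0.0141],"rotation": [0,0,0]}])

```text
clock: 12.93
position: [0.4383, -0.2337, 0.2269]
eef_rot: [0.78, 0.626, -0.0, 0.001]
contact_force: [4.0, -3.6, -9.4]
gripper_width: 0.0069
gripper_force: 58.2
```

arm_command(steps=[{"jaw": 0.003,"delta_pos": [0,0.01,-0.0131],"rotation": [0,0,0]},{"jaw": 0.003,"delta_pos": [0,0.0112,-0.0121],"rotation": [0,0,0]},{"jaw": 0.003,"delta_pos": [0,0.0124,-0.0109],"rotation": [0,0,0]},{"jaw": 0.003,"delta_pos": [0,0.0134,-0.0096],"rotation": [0,0,0]},{"jaw": 0.003,"delta_pos": [0,0.0143,-0.0082],"rotation": [0,0,0]},{"jaw": 0.003,"delta_pos": [0,0.015,-0.0067],"rotation": [0,0,0]}])

```text
clock: 13.43
position: [0.5125, -0.2506, 0.2887]
eef_rot: [0.78, 0.626, -0.001, 0.001]
contact_force: [-8.9, -9.8, 4.8]
gripper_width: 0.0065
gripper_force: 59.0
```

arm_command(steps=[{"jaw": 0.003,"delta_pos": [0,0.0157,-0.0052],"rotation": [0,0,0]},{"jaw": 0.003,"delta_pos": [0,0.0161,-0.0036],"rotation": [0,0,0]},{"jaw": 0.003,"delta_pos": [0,0.0164,-0.002],"rotation": [0,0,0]},{"jaw": 0.003,"delta_pos": [0,0.0165,-0.0003],"rotation": [0,0,0]},{"jaw": 0.003,"delta_pos": [0,0.0164,0.0013],"rotation": [0,0,0]},{"jaw": 0.003,"delta_pos": [0,0.013,0.0022],"rotation": [0,0,0]},{"jaw": 0.003,"delta_pos": [0,0,0],"rotation": [0,0,0]},{"jaw": 0.003,"delta_pos": [0,0,0],"rotation": [0,0,0]}])

```text
clock: 14.1
position: [0.6071, -0.2725, 0.3001]
eef_rot: [0.78, 0.626, 0.002, 0.007]
contact_force: [5.0, -9.3, 25.2]
gripper_width: 0.0031
gripper_force: 14.1
```

Run:
```python
from h import *
st();s=cam("wrist")["img"];t=cam("top")["img"][130:250,270:430];c=cam("scene")["img"][130:290,80:260]
cv2.imwrite("pics/w6.png",np.hstack([cv2.resize(s,(400,300)),cv2.resize(c,(400,300))]))
```

```text
14.1 [ 0.6071 -0.2725  0.3001] [[0.216, 0.976, 0.013], [0.976, -0.216, -0.008], [-0.005, 0.014, -1.0]] 0.0030677061602723153 [ 5.  -9.3 25.2]
```

View pics/w6.png

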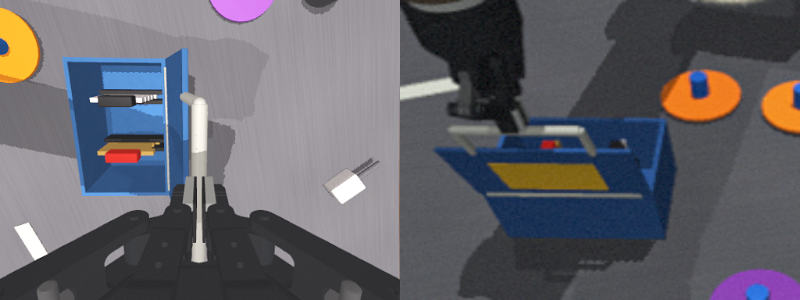

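The flap is open and leans back past upright. The bar sits under the fingertips, so it slid out of the pinch at the end, and it lies on the tool's centre plane, giving an angle of about 1.8 rad. The brass template with the red grip is at view (123,155) on the case's −y side, and the aluminium one with the black grip is at (115,100). That was picture 10, so from here I measure with code.

arm_command(steps=[{"jaw": 0.003,"delta_pos": [0,0,-0.015],"rotation": [0,0,0]},{"jaw": 0.003,"delta_pos": [0,0,-0.025],"rotation": [0,0,0]},{"jaw": 0.003,"delta_pos": [0,0,-0.025],"rotation": [0,0,0]},{"jaw": 0.003,"delta_pos": [0,-0.02,-0.01],"rotation": [0,0,0]},{"jaw": 0.003,"delta_pos": [0,-0.03,0],"rotation": [0,0,0]},{"jaw": 0.003,"delta_pos": [0,-0.03,0],"rotation": [0,0,0]},{"jaw": 0.003,"delta_pos": [0,-0.03,0],"rotation": [0,0,0]},{"jaw": 0.003,"delta_pos": [0,-0.03,0],"rotation": [0,0,0]},{"jaw": 0.003,"delta_pos": [0,0,0],"rotation": [0,0,0]},{"jaw": 0.003,"delta_pos": [0,0,0],"rotation": [0,0,0]}])

```text
clock: 15.08
position: [0.4668, -0.2397, 0.3708]
eef_rot: [0.78, 0.626, 0.001, 0.002]
contact_force: [1.1, 0.0, 0.4]
gripper_width: 0.0028
gripper_force: 0.0
```

```bash
cat > red.py <<'E'
from h import *
st();s=cam("wrist");k=s["img"].astype(int)
m=((k[:,:,2]>140)&(k[:,:,1]<80)&(k[:,:,0]<90)).astype(np.uint8)
n,l,S,C=cv2.connectedComponentsWithStats(m)
for i in range(1,n):
    if S[i,4]<100: continue
    r=cv2.minAreaRect(np.argwhere(l==i)[:,::-1].astype(np.float32));print(S[i],C[i].round(1),r)
    for q in cv2.boxPoints(r): print("  corner",q.round(1),onz(s,q,.102))
    print("  center",onz(s,C[i],.102))
E
python3 red.py
```

```text
15.08 [ 0.4668 -0.2397  0.3708] [[0.216, 0.976, 0.003], [0.976, -0.216, -0.002], [-0.001, 0.004, -1.0]] 0.002828100298728985 [1.1 0.  0.4]
[268 178  34  13 428] [284.7 184. ] ((284.5, 184.0), (12.0, 33.0), 90.0)
  corner [268. 178.] [ 0.4772 -0.2724  0.102 ]
  corner [301. 178.] [ 0.5184 -0.2816  0.102 ]
  corner [301. 190.] [ 0.5156 -0.2974  0.102 ]
  corner [268. 190.] [ 0.4739 -0.2881  0.102 ]
  center [ 0.4966 -0.2849  0.102 ]
```

arm_command(steps=[{"jaw": 0.045,"delta_pos": [0,0,0],"rotation": [0,0,-7]},{"jaw": 0.045,"delta_pos": [0,0,0],"rotation": [0,0,-7]},{"jaw": 0.045,"delta_pos": [0,0,0],"rotation": [0,0,-7]},{"jaw": 0.045,"delta_pos": [0,0,0],"rotation": [0,0,-7]},{"jaw": 0.045,"delta_pos": [0,0,0],"rotation": [0,0,-7]},{"jaw": 0.045,"delta_pos": [0,0,0],"rotation": [0,0,-7]},{"jaw": 0.045,"delta_pos": [0,0,0],"rotation": [0,0,-7]},{"jaw": 0.045,"delta_pos": [0,0,0],"rotation": [0,0,-7]},{"jaw": 0.045,"delta_pos": [0,0,0],"rotation": [0,0,-7]},{"jaw": 0.045,"delta_pos": [0,0,0],"rotation": [0,0,-7]},{"jaw": 0.045,"delta_pos": [0,0,0],"rotation": [0,0,-7]},{"jaw": 0.045,"delta_pos": [0,0,0],"rotation": [0,0,-7]}])

```text
clock: 16.13
position: [0.4692, -0.2403, 0.3682]
eef_rot: [0.157, 0.988, 0.0, 0.0]
contact_force: [0.1, -0.9, 0.9]
gripper_width: 0.0448
gripper_force: 0.0
```

arm_command(steps=[{"jaw": 0.045,"delta_pos": [0,0,0],"rotation": [0,0,-6]},{"jaw": 0.045,"delta_pos": [-0.01,-0.01,0],"rotation": [0,0,0]},{"jaw": 0.045,"delta_pos": [-0.015,-0.015,0.02],"rotation": [0,0,0]},{"jaw": 0.045,"delta_pos": [-0.014,-0.013,0.03],"rotation": [0,0,0]},{"jaw": 0.045,"delta_pos": [0,0,0.03],"rotation": [0,0,0]},{"jaw": 0.045,"delta_pos": [0,0,0.03],"rotation": [0,0,0]},{"jaw": 0.045,"delta_pos": [0,0,0.02],"rotation": [0,0,0]},{"jaw": 0.045,"delta_pos": [0,0,0],"rotation": [0,0,0]},{"jaw": 0.045,"delta_pos": [0,0,0],"rotation": [0,0,0]}])

```text
clock: 16.88
position: [0.4983, -0.2854, 0.2379]
eef_rot: [0.108, 0.994, 0.0, -0.001]
contact_force: [-0.9, -0.7, 0.1]
gripper_width: 0.0452
gripper_force: 0.0
```

```bash
python3 red.py; python3 -c "
from h import *
s=cam('wrist');H=np.array([.571,-.264,.1105]);x=np.array([.976,-.217,0]);y=np.array([.217,.976,0])
im=cam('scene')
g=im['img'].astype(int)
# bar ends predicted in scene for a few flap angles, with brightness there
for th in np.arange(1.4,1.91,.05):
    c=H+.165*(-np.cos(th)*x+np.sin(th)*np.array([0,0,1]))
    p=[proj(im,c+u*y)[0] for u in (-.045,-.03,.03,.045)]
    print(round(th,2),[(q.tolist(),g[int(round(q[1])),int(round(q[0]))].tolist()) for q in p])
"
```

```text
16.88 [ 0.4983 -0.2854  0.2379] [[-0.977, 0.215, -0.002], [0.215, 0.977, 0.001], [0.002, 0.001, -1.0]] 0.045164835793376185 [-0.9 -0.7  0.1]
[244 154  17  55 889] [252.1 181. ] ((252.0, 181.0), (54.0, 16.0), 90.0)
  corner [244. 154.] [ 0.4707 -0.2892  0.102 ]
  corner [260. 154.] [ 0.4736 -0.2763  0.102 ]
  corner [260. 208.] [ 0.52   -0.2863  0.102 ]
  corner [244. 208.] [ 0.517  -0.2999  0.102 ]
  center [ 0.4948 -0.2878  0.102 ]
1.4 [([117.5, 174.0], [28, 32, 30]), ([124.8, 174.0], [93, 89, 87]), ([154.4, 174.1], [72, 64, 66]), ([161.8, 174.2], [60, 57, 57])]
1.45 [([116.3, 176.5], [75, 80, 73]), ([123.7, 176.5], [76, 71, 71]), ([153.5, 176.7], [62, 56, 56]), ([161.0, 176.7], [63, 58, 60])]
1.5 [([115.1, 179.2], [84, 78, 77]), ([122.5, 179.2], [17, 18, 19]), ([152.6, 179.4], [66, 61, 62]), ([160.1, 179.4], [60, 60, 56])]
1.55 [([113.9, 182.1], [97, 90, 91]), ([121.4, 182.2], [84, 80, 77]), ([151.7, 182.3], [60, 56, 58]), ([159.3, 182.4], [63, 61, 62])]
1.6 [([112.8, 185.3], [93, 87, 88]), ([120.4, 185.3], [96, 90, 89]), ([150.9, 185.5], [58, 56, 56]), ([158.5, 185.5], [63, 54, 55])]
1.65 [([111.7, 188.6], [93, 89, 86]), ([119.3, 188.6], [90, 87, 85]), ([150.0, 188.8], [55, 54, 54]), ([157.8, 188.8], [61, 54, 58])]
1.7 [([110.7, 192.0], [93, 86, 84]), ([118.4, 192.1], [95, 90, 86]), ([149.3, 192.3], [78, 60, 49]), ([157.1, 192.3], [77, 56, 49])]
1.75 [([109.7, 195.7], [130, 132, 131]), ([117.5, 195.7], [121, 122, 123]), ([148.6, 195.9], [85, 70, 62]), ([156.4, 196.0], [84, 61, 52])]
1.8 [([108.8, 199.5], [143, 153, 150]), ([116.6, 199.5], [148, 158, 155]), ([147.9, 199.7], [163, 173, 171]), ([155.8, 199.8], [169, 177, 175])]
1.85 [([108.0, 203.4], [76, 81, 77]), ([115.8, 203.5], [96, 92, 91]), ([147.3, 203.7], [83, 48, 46]), ([155.2, 203.8], [76, 45, 18])]
1.9 [([107.3, 207.5], [145, 97, 69]), ([115.1, 207.6], [126, 94, 72]), ([146.7, 207.8], [42, 26, 111]), ([154.7, 207.8], [90, 53, 26])]
```

Flap is measured at 1.8 rad and the red grip is located at (0.497, −0.288). Now the descent and grasp.

arm_command(steps=[{"jaw": 0.036,"delta_pos": [0.001,-0.0023,0.02],"rotation": [0,0,0]},{"jaw": 0.036,"delta_pos": [0,0,0.025],"rotation": [0,0,0]},{"jaw": 0.036,"delta_pos": [0,0,0.025],"rotation": [0,0,0]},{"jaw": 0.036,"delta_pos": [0,0,0.02],"rotation": [0,0,0]},{"jaw": 0.036,"delta_pos": [0,0,0.02],"rotation": [0,0,0]},{"jaw": 0.036,"delta_pos": [0,0,0.018],"rotation": [0,0,0]},{"jaw": 0.036,"delta_pos": [0,0,0.013],"rotation": [0,0,0]},{"jaw": 0.036,"delta_pos": [0,0,0],"rotation": [0,0,0]},{"jaw": 0.036,"delta_pos": [0,0,0],"rotation": [0,0,0]}])

```text
clock: 17.78
position: [0.4967, -0.2876, 0.0981]
eef_rot: [0.108, 0.994, -0.0, 0.0]
contact_force: [0.7, 0.1, 0.4]
gripper_width: 0.0362
gripper_force: 0.0
```

arm_command(steps=[{"jaw": 0.025,"delta_pos": [0,0,0],"rotation": [0,0,0]},{"jaw": 0.005,"delta_pos": [0,0,0],"rotation": [0,0,0]},{"jaw": 0.005,"delta_pos": [0,0,0],"rotation": [0,0,0]},{"jaw": 0.005,"delta_pos": [0,0,0],"rotation": [0,0,0]},{"jaw": 0.005,"delta_pos": [0,0,0],"rotation": [0,0,0]},{"jaw": 0.005,"delta_pos": [0,0,0],"rotation": [0,0,0]}])

```text
clock: 18.28
position: [0.4972, -0.2879, 0.0992]
eef_rot: [0.108, 0.994, -0.001, 0.001]
contact_force: [-0.7, 0.4, 6.3]
gripper_width: 0.0128
gripper_force: 59.6
```

arm_command(steps=[{"jaw": 0.005,"delta_pos": [0,0,-0.005],"rotation": [0,0,0]},{"jaw": 0.005,"delta_pos": [0,0,-0.01],"rotation": [0,0,0]},{"jaw": 0.005,"delta_pos": [0,0,-0.015],"rotation": [0,0,0]},{"jaw": 0.005,"delta_pos": [0,0,-0.02],"rotation": [0,0,0]},{"jaw": 0.005,"delta_pos": [0,0,-0.02],"rotation": [0,0,0]},{"jaw": 0.005,"delta_pos": [0,0,-0.02],"rotation": [0,0,0]},{"jaw": 0.005,"delta_pos": [0,0,-0.02],"rotation": [0,0,0]},{"jaw": 0.005,"delta_pos": [0,0,-0.02],"rotation": [0,0,0]},{"jaw": 0.005,"delta_pos": [0,0,-0.02],"rotation": [0,0,0]},{"jaw": 0.005,"delta_pos": [0,0,-0.02],"rotation": [0,0,0]},{"jaw": 0.005,"delta_pos": [0,0,-0.01],"rotation": [0,0,0]},{"jaw": 0.005,"delta_pos": [0,0,0],"rotation": [0,0,0]}])

```text
clock: 19.28
position: [0.4968, -0.2877, 0.2806]
eef_rot: [0.108, 0.994, -0.001, 0.002]
contact_force: [0.6, -0.2, -3.3]
gripper_width: 0.0127
gripper_force: 58.6
```

Run:
```python
from h import *
st()
for n in("wrist","scene"):
    s=cam(n);k=s["img"].astype(int)
    m=((k[:,:,2]>120)&(k[:,:,1]<90)&(k[:,:,0]<90)).astype(np.uint8);N,l,S,C=cv2.connectedComponentsWithStats(m)
    print(n,"red",[(S[i].tolist(),C[i].round(1)) for i in range(1,N) if S[i,4]>15])
    m=((k[:,:,2]>k[:,:,0]+50)&(k[:,:,1]>k[:,:,0]+25)&(abs(k[:,:,2]-k[:,:,1])<70)).astype(np.uint8);N,l,S,C=cv2.connectedComponentsWithStats(m)
    print(n,"brass",[(S[i].tolist(),C[i].round(1)) for i in range(1,N) if S[i,4]>80])
    if n=="scene":
        p=get_obs()["position"];x=np.array([.976,-.217,0]);z=np.array([0,0,1])
        g=p-.007*z; print(proj(s,[g,g-.0485*z,g-.0485*z+.04*x,g-.0485*z-.04*x,g-.086*z]).tolist())
```

```text
19.28 [ 0.4968 -0.2877  0.2806] [[-0.976, 0.216, 0.003], [0.216, 0.976, -0.002], [-0.004, -0.001, -1.0]] 0.012716759409391558 [ 0.6 -0.2 -3.3]
wrist red [([238, 208, 35, 109, 3491], array([254.6, 261.5]))]
wrist brass [([348, 0, 91, 34, 2265], array([391.1,  13.6])), ([469, 0, 43, 56, 1950], array([491.8,  25. ])), ([249, 144, 14, 64, 786], array([255.1, 177.2]))]
scene red [([0, 0, 9, 4, 23], array([3.4, 1.3])), ([11, 0, 11, 3, 18], array([16.2,  0.7])), ([365, 0, 18, 2, 22], array([3.724e+02, 2.000e-01])), ([399, 1, 21, 7, 112], array([408.9,   4.1])), ([375, 3, 11, 7, 43], array([379.7,   5.6])), ([391, 2, 6, 7, 22], array([393.9,   5.1])), ([2, 5, 11, 6, 27], array([6.9, 6.9])), ([339, 5, 11, 7, 44], array([344.1,   8.5])), ([351, 4, 23, 7, 131], array([362.3,   7. ])), ([411, 9, 9, 5, 21], array([415.4,  10.4])), ([5, 11, 10, 3, 20], array([ 8.9, 11.9])), ([361, 12, 23, 7, 84], array([371.7,  14.7])), ([394, 18, 21, 7, 95], array([403.4,  20.8])), ([336, 23, 10, 6, 55], array([340.7,  25.5])), ([403, 26, 12, 6, 61], array([408.5,  28.4])), ([25, 28, 6, 5, 17], array([28.1, 30.1]
[... 737 characters left out ...]
), ([2, 73, 28, 9, 161], array([15.4, 77.3])), ([48, 76, 21, 9, 116], array([58.3, 80.2])), ([21, 80, 27, 8, 149], array([33.7, 83.4])), ([0, 84, 20, 7, 71], array([ 8.3, 87.1])), ([38, 86, 22, 5, 47], array([48.3, 87.9])), ([11, 89, 26, 6, 60], array([22.8, 91.7])), ([119, 154, 8, 19, 88], array([122.9, 164.2])), ([339, 164, 8, 9, 48], array([342.8, 167.9]))]
scene brass [([379, 20, 133, 94, 4556], array([449.9,  70.4])), ([331, 54, 43, 9, 184], array([350.9,  58.3])), ([0, 88, 74, 20, 426], array([30.3, 96.6])), ([122, 166, 18, 30, 217], array([130.8, 180.4])), ([120, 217, 54, 14, 629], array([146.8, 223.5]))]
[[125.6, 161.2], [131.6, 177.3], [127.1, 190.9], [135.7, 164.5], [135.9, 188.7]]
```

Template held upright, 3.3 N of load. I'll carry it round on the robot side of the vase at height.

arm_command(steps=[{"jaw": 0.005,"delta_pos": [0.005,0.013,0],"rotation": [0,0,0]},{"jaw": 0.005,"delta_pos": [0.01,0.0267,0],"rotation": [0,0,0]},{"jaw": 0.005,"delta_pos": [0.01,0.0267,0],"rotation": [0,0,0]},{"jaw": 0.005,"delta_pos": [0.01,0.0267,0],"rotation": [0,0,0]},{"jaw": 0.005,"delta_pos": [0.01,0.0267,0],"rotation": [0,0,0]},{"jaw": 0.005,"delta_pos": [0.01,0.0267,0],"rotation": [0,0,0]},{"jaw": 0.005,"delta_pos": [0.01,0.0267,0],"rotation": [0,0,0]},{"jaw": 0.005,"delta_pos": [0.01,0.0267,0],"rotation": [0,0,0]},{"jaw": 0.005,"delta_pos": [0.01,0.0267,0],"rotation": [0,0,0]},{"jaw": 0.005,"delta_pos": [0.01,0.0267,0],"rotation": [0,0,0]},{"jaw": 0.005,"delta_pos": [0.01,0.0267,0],"rotation": [0,0,0]},{"jaw": 0.005,"delta_pos": [0.01,0.0267,0],"rotation": [0,0,0]}])

```text
clock: 20.38
position: [0.4489, 0.0384, 0.2762]
eef_rot: [0.108, 0.994, -0.0, -0.001]
contact_force: [-0.1, -0.5, -2.1]
gripper_width: 0.0128
gripper_force: 58.7
```

arm_command(steps=[{"jaw": 0.005,"delta_pos": [0.01,0.0267,0],"rotation": [0,0,0]},{"jaw": 0.005,"delta_pos": [0.01,0.0267,0],"rotation": [0,0,0]},{"jaw": 0.005,"delta_pos": [0.01,0.0267,0],"rotation": [0,0,0]},{"jaw": 0.005,"delta_pos": [0.01,0.0267,0],"rotation": [0,0,0]},{"jaw": 0.005,"delta_pos": [0.01,0.0267,0],"rotation": [0,0,0]},{"jaw": 0.005,"delta_pos": [0.01,0.0267,0],"rotation": [0,0,0]},{"jaw": 0.005,"delta_pos": [0.01,0.0267,0],"rotation": [0,0,0]},{"jaw": 0.005,"delta_pos": [0.01,0.0267,0],"rotation": [0,0,0]},{"jaw": 0.005,"delta_pos": [0.01,0.0267,0],"rotation": [0,0,0]},{"jaw": 0.005,"delta_pos": [0.01,0.025,0],"rotation": [0,0,0]},{"jaw": 0.005,"delta_pos": [0.004,0.012,0],"rotation": [0,0,0]},{"jaw": 0.005,"delta_pos": [0,0,0],"rotation": [0,0,0]}])

```text
clock: 21.38
position: [0.4071, 0.332, 0.2757]
eef_rot: [0.107, 0.994, -0.001, -0.001]
contact_force: [-0.7, -0.0, -3.5]
gripper_width: 0.013
gripper_force: 58.9
```

arm_command(steps=[{"jaw": 0.005,"delta_pos": [0,0,0],"rotation": [0,0,0]},{"jaw": 0.005,"delta_pos": [0,0,0],"rotation": [0,0,0]}])

```text
clock: 21.55
position: [0.4082, 0.3292, 0.2769]
eef_rot: [0.109, 0.994, -0.0, -0.0]
contact_force: [-0.2, 0.8, -2.9]
gripper_width: 0.0128
gripper_force: 58.9
```

arm_command(steps=[{"jaw": 0.005,"delta_pos": [0,0.003,0.012],"rotation": [0,0,0]},{"jaw": 0.005,"delta_pos": [0,0,0.02],"rotation": [0,0,0]},{"jaw": 0.005,"delta_pos": [0,0,0.02],"rotation": [0,0,0]},{"jaw": 0.005,"delta_pos": [0,0,0.02],"rotation": [0,0,0]},{"jaw": 0.005,"delta_pos": [0,0,0.01],"rotation": [0,0,0]},{"jaw": 0.005,"delta_pos": [0,0,0.005],"rotation": [0,0,0]},{"jaw": 0.005,"delta_pos": [-0.008,0,0],"rotation": [0,0,0]},{"jaw": 0.005,"delta_pos": [-0.01,0,0],"rotation": [0,0,0]},{"jaw": 0.005,"delta_pos": [-0.01,0,0],"rotation": [0,0,0]},{"jaw": 0.005,"delta_pos": [-0.008,0,0],"rotation": [0,0,0]},{"jaw": 0.005,"delta_pos": [-0.004,0,0],"rotation": [0,0,0]},{"jaw": 0.005,"delta_pos": [0,0,0],"rotation": [0,0,0]}])

```text
clock: 22.55
position: [0.4494, 0.324, 0.1904]
eef_rot: [0.109, 0.994, 0.0, 0.0]
contact_force: [-0.8, 0.5, -2.9]
gripper_width: 0.0132
gripper_force: 59.0
```

arm_command(steps=[{"jaw": 0.005,"delta_pos": [0,0,0],"rotation": [0,0,0]},{"jaw": 0.005,"delta_pos": [0,0,0],"rotation": [0,0,0]},{"jaw": 0.005,"delta_pos": [0,0,0],"rotation": [0,0,0]},{"jaw": 0.005,"delta_pos": [0,0,0],"rotation": [0,0,0]}])

```text
clock: 22.88
position: [0.4478, 0.3244, 0.1904]
eef_rot: [0.108, 0.994, 0.0, 0.0]
contact_force: [-0.7, -0.3, -2.9]
gripper_width: 0.0125
gripper_force: 59.0
```

Run:
```python
from h import *
st();print(abs(get_obs()["dq"]).max())
s=cam("scene");k=s["img"].astype(int)
m=((k[:,:,2]>k[:,:,0]+50)&(k[:,:,1]>k[:,:,0]+25)&(abs(k[:,:,2]-k[:,:,1])<70)).astype(np.uint8);N,l,S,C=cv2.connectedComponentsWithStats(m)
print("brass",[(S[i].tolist(),C[i].round(1)) for i in range(1,N) if S[i,4]>60 and S[i,1]>100])
p=get_obs()["position"];x=np.array([.976,-.217,0]);z=np.array([0,0,1.]);M=p-.0565*z
print("pred plate corners",proj(s,[M+a*.04*x+b*.0375*z for a in(-1,1) for b in(-1,1)]).tolist())
k2=cv2.cvtColor(s["img"],cv2.COLOR_BGR2HSV);w=((k2[:,:,1]<40)&(k2[:,:,2]>150)).astype(np.uint8)
N,l,S,C=cv2.connectedComponentsWithStats(w);print("white",[(S[i].tolist(),C[i].round(1)) for i in range(1,N) if S[i,4]>300])
print("pred cover top",proj(s,[[.557,.299,.206]]))
```

```text
22.88 [0.4478 0.3244 0.1904] [[-0.977, 0.215, 0.0], [0.215, 0.977, 0.0], [-0.0, 0.0, -1.0]] 0.012501884799829905 [-0.7 -0.3 -2.9]
0.0018277895896099254
brass [([120, 217, 54, 14, 629], array([146.8, 223.5])), ([483, 298, 29, 8, 81], array([496.7, 301.5]))]
pred plate corners [[366.5, 153.1], [372.8, 132.6], [372.2, 173.1], [379.2, 152.7]]
white [([0, 111, 25, 38, 434], array([ 10.9, 129.3])), ([368, 148, 46, 32, 955], array([390. , 164.7])), ([12, 169, 103, 29, 735], array([ 63.3, 182.9])), ([342, 191, 63, 36, 528], array([369.6, 212.4])), ([363, 190, 26, 18, 313], array([375.7, 198.8])), ([368, 277, 114, 102, 6025], array([423.9, 326. ])), ([224, 291, 57, 30, 550], array([246.5, 302.9])), ([450, 347, 62, 37, 1112], array([491.5, 371.1]))]
pred cover top [[389.1 162.6]]
```

Measured: the template's edge is about 72 mm from the vase axis, the vase is in its plane, and the mid-height is about 74 mm above the foot. The load and grip are steady, the cover is where it was set, and the flap is unchanged.

```bash
python3 -c "
from cell import *
print(close_job())"
```

```text
the job is handed in; nothing more can be done
None
```

I handed the job in at about 23 s and got no verdict back: the cover is seated on the vase, the flap is open at about 1.8 rad, and the brass template is held upright about 2 cm from the glass at half the vase's height.

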